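# Open the stock well, set out the ring boxes and arm the tray

## Robot

A 6-joint arm with a two-finger parallel gripper is mounted at the origin on the work surface. World frame = base frame: x ahead of the robot, y to its left, z up, the work surface at z = 0. Lengths are in m, angles in rad, forces in N, time in s.
With the tool pointing down it reaches from about 0.275 to 0.75 m from the base axis. Payload 10.2 kg.
Tool frame: the origin (TCP) lies midway between the tips of the shut fingers; the grasp point (between the pads) lies 19 mm behind it (env.hold_point_z is the distance from the TCP to the grasp point, in m); x points along the fingers, z is the direction in which the jaws open and shut, and the axes are right-handed (so a half turn about x gives the same grasp; the last joint's range is limited). The gripper opens to 85 mm and grips with 20 to 120 N. Pads are 22 mm wide; open, the fingers measure 114 mm over their backs; the gripper's body (76 mm by 85 mm) begins 54 mm behind the grasp point. The pads swing forward as they close: fully open they stand 13 mm farther back than shut.
Start: joints at [-1.454, 0.313, 1.498, -0, 1.331, -0.223], TCP at [0.175, -0.495, 0.231] pointing down, gripper open.
Joint ranges: [-2.94, 2.94], [-0.97, 2.17], [0.19, 2.56], [-1.23, 4.37], [0.02, 3.11], [-2.88, 2.88]. Speed limits (rad/s): [2.39, 2.39, 3.01, 3.14, 3.14, 3.14].

## Interface

Orientations are given as a unit quaternion [x, y, z, w].
In Python, from bench import env, kinematics, monitor, eyes, job gives the robot as it stands. The module is installed in compiled form; this text tells all that it offers. Calls block until the motion is done:
- env.reach(position, orientation): joint-space move of the TCP to a pose.
- env.movel(position, velocity=0.15, frame=None, guard=None): straight line of the TCP; frame=None keeps the orientation; velocity is the mean speed in m/s. With guard (N) it stops when the force on the tool has changed by that much, and returns True; else False.
- env.set_joints(angles): joint-space move.
- env.release() and env.close_gripper(effort=None): open the fingers fully, or close them until they stop; effort is the grip in N (None keeps the last).
- env.hold(seconds).
- kinematics.ik(position, orientation): joint angles nearest the present ones, or None.
- monitor.sense(): the state.
- eyes.grab_frame(name): name is "scene" or "top" or "wrist"; returns a dict with "frame" (420x560x3 uint8, red, green, blue), "mtx" (3x3 intrinsics, pixels), "view" (4x4, takes a point from world to camera coordinates). Camera axes: x right, y down, z forward; pixel columns grow to the right and rows downward; lengths in m; the calibration is good to about 2 mm. A picture is of the moment at which its call begins. There is no depth.
A pose or a line that the arm cannot do raises env.MotionError and nothing moves.
- job.hand_in(): hands the job in, once; it reports no verdict.
The state is a dict: "clock": time; "joints": joint angles; "qvel": joint speeds; "joint_efforts": joint torques, N m; "position": TCP position; "ee_rot": TCP orientation; "contact_force": force on the tool from outside, world axes, zero at the start; "ft_torque": the same for the moment, N m; "finger_gap": opening from 0.0 (shut) to 1.0 (fully open).
Only numpy, scipy, OpenCV 4.12 (cv2) and the standard library are available. Lean on these libraries where they do the work, as an engineer would, in place of code of your own. Each camera call takes 0.05 s, during which the arm holds its last target.

## Task

Open up the stall: turn the four turn buttons on the wooden stock well fully aside, lift its cover panel out and lay it flat and lengthways on the middle of the cork mat, handle up. Then stand every ring box from the well upright inside the rim of the white display tray, and when all are out, push the plunger of the tray's alarm box fully down and let it come back up. Leave the other goods on the stall where they are.

Things in the scene. Friction and masses are not known exactly. Their poses are not given: they have to be found in the camera images.
- well: fixed dark wooden stock well 273 (x) x 187 (y) x 60 mm, origin under its centre on the table. Rim on the long sides 30 mm wide, flush with the panel's top. Opening under the panel 220 x 104 mm; floor 6 mm above the table, with a kerb 10 mm high, 12 mm wide round it (196 x 80 mm inside). Boxes stand in it in a row along x, about 50 mm apart; places may be empty
- panel: plywood cover panel 238 (x) x 122 (y) x 8 mm, about 0.18 kg, origin at the centre of its underside. It starts in the well's rebate (underside 52 mm above the table, 2.5 mm play), held down by the turn buttons. On its middle stands a wooden bar handle 60 (x) x 12 (y) mm, 26 mm above its top face
- panel_grip (a point): top of the panel's bar handle, 34 mm above the panel's underside, on its centre
- button_1 (a joint): brass turn button on the well's +y rim near its -x end: bar 60 x 14 x 6 mm turning about its centre 1 mm over the rim, with a wing 40 long, 10 mm thick along it, 7 to 30 mm above the rim. Angle 0 = across the edge (along the well's y), + anticlockwise from above, range +-1.65; starts near 0, clears the panel from 1.15 rad either way; stays put (friction 0.04 N m)
- button_2 (a joint): same kind of turn button and same angle convention, on the well's +y rim, nearer its +x end
- button_3 (a joint): same kind of turn button and same angle convention, on the well's -y rim, nearer its -x end
- button_4 (a joint): same kind of turn button and same angle convention, on the well's -y rim, nearer its +x end
- button_1_pivot (a point): point on the turning axis of button_1, level with the top of its wing (30 mm above the case's rim, 90 mm above the table); at (-70, 78) mm from the well's origin in its x, y
- button_2_pivot (a point): point on the turning axis of button_2, level with the top of its wing (30 mm above the case's rim, 90 mm above the table); at (70, 78) mm from the well's origin in its x, y
- button_3_pivot (a point): point on the turning axis of button_3, level with the top of its wing (30 mm above the case's rim, 90 mm above the table); at (-70, -78) mm from the well's origin in its x, y
- button_4_pivot (a point): point on the turning axis of button_4, level with the top of its wing (30 mm above the case's rim, 90 mm above the table); at (70, -78) mm from the well's origin in its x, y
- mat_top (a point): centre of the top of the fixed cork mat, 275 (own x) x 180 (own y) mm, 4 mm thick, on one side of the well
- tray: fixed display tray on the other side of the well: white floor, aluminium rim 5 mm thick rising 10 mm above it, and at its +x end a grey alarm box 78 x 100 x 40 mm with the plunger on top; origin on the table, x along its length
- tray_floor (a point): centre of the tray's display floor (180 x 180 mm inside the rim, 6 mm above the table), axes as the tray
- plunger (a joint): travel of the alarm plunger: 0 = up, 0.016 m = fully down; sprung, about 2.3 N at the start of the stroke and 9.5 N at the bottom; it comes back up when let go
- plunger_top (a point): centre of the top face of the plunger's round black head (34 mm across, 77 mm above the table when up), moves with it
- box_a: one of the two to four ring boxes, all alike: black, 44 x 44 x 28 mm with a round steel knob (18 mm across, 16 mm tall) on the middle of its lid, 70 g; origin at the centre of its underside, z up. None if absent
- box_b: one of the two to four ring boxes, all alike: black, 44 x 44 x 28 mm with a round steel knob (18 mm across, 16 mm tall) on the middle of its lid, 70 g; origin at the centre of its underside, z up. None if absent
- box_c: one of the two to four ring boxes, all alike: black, 44 x 44 x 28 mm with a round steel knob (18 mm across, 16 mm tall) on the middle of its lid, 70 g; origin at the centre of its underside, z up. None if absent
- box_d: one of the two to four ring boxes, all alike: black, 44 x 44 x 28 mm with a round steel knob (18 mm across, 16 mm tall) on the middle of its lid, 70 g; origin at the centre of its underside, z up. None if absent

How it is judged:
On the way, in this order (a step that is already met when the one before it is completed fails the run):
1. all four turn buttons are turned clear of the panel (1.15 rad or more either way) ((value of joint button_1 above 1.15 rad or value of joint button_1 below -1.15 rad) and (value of joint button_2 above 1.15 rad or value of joint button_2 below -1.15 rad) and (value of joint button_3 above 1.15 rad or value of joint button_3 below -1.15 rad) and (value of joint button_4 above 1.15 rad or value of joint button_4 below -1.15 rad)), for 0.2 s.
2. the panel lies flat and lengthways on the mat, let go (x of panel in the frame of mat_top between -0.045 and 0.045 m and y of panel in the frame of mat_top between -0.045 and 0.045 m and z of panel in the frame of mat_top between -0.008 and 0.008 m and angle between panel's own z axis and vertical below 0.1 rad and angle between the x axis of panel and the x axis of mat_top, either way round below 0.35 rad and contact force between panel and the fingers below 0.2 N), for 0.3 s.
3. every ring box stands upright on the tray floor, let go (x of box_a in the frame of tray_floor between -0.08 and 0.08 m and y of box_a in the frame of tray_floor between -0.08 and 0.08 m and z of box_a in the frame of tray_floor between -0.008 and 0.008 m and angle between each of box_a, box_b, box_c, box_d's own z axis and vertical below 0.12 rad and contact force between each of box_a, box_b, box_c, box_d and the fingers below 0.2 N and x of box_b in the frame of tray_floor between -0.08 and 0.08 m and y of box_b in the frame of tray_floor between -0.08 and 0.08 m and z of box_b in the frame of tray_floor between -0.008 and 0.008 m and x of box_c in the frame of tray_floor between -0.08 and 0.08 m and y of box_c in the frame of tray_floor between -0.08 and 0.08 m and z of box_c in the frame of tray_floor between -0.008 and 0.008 m and x of box_d in the frame of tray_floor between -0.08 and 0.08 m and y of box_d in the frame of tray_floor between -0.08 and 0.08 m and z of box_d in the frame of tray_floor between -0.008 and 0.008 m), for 0.3 s.
4. with all the boxes on the tray, the plunger is pushed fully down (value of joint plunger above 0.0145 m), for 0.1 s.
At the end, for the whole second after the job is handed in: Buttons 1.15 rad or more aside; panel flat on the mat, centre within 45 mm in x and y, 0.35 rad of lengthways; every box upright on the tray floor, centre within 80 mm of its centre in x and y; plunger up; all let go and at rest (all of step 1 and all of step 2 and all of step 3 and linear speed of each of box_a, box_b, box_c, box_d, panel below 0.02 m/s and value of joint plunger below 0.003 m); the robot touches nothing.
It fails at once if one of the other goods is moved by more than 50 mm (distance of any of shades_1, shades_2, case_1, case_2, spray, bangle, tin from where it was at the start of the episode above 0.05 m).
Of box_a, box_b, box_c, box_d only 2 to 4 are there at a start; the rules pass over those that are not, and their reading is None.
At some moment in a run one of box_a, box_b, box_c, box_d may be knocked a few centimetres aside while the robot is not near it.
Once in a run the grip may slacken for a moment while it holds something.
It also fails if it takes over 208 s, if anything falls off the work surface, if the arm or the gripper's body presses on something with over 40 N, if the wrist force passes 120 N, or if a joint passes its speed limit or range.

## Working session

There is one attempt and no reset: what is moved stays moved. The work goes in short steps, each a Python script; the robot and the scene stay as the last script left them, time stands still between calls to the robot, and variables do not carry over. Pictures are saved under pics/ and viewed, and the job is handed in when it is done.

```bash
mkdir -p pics
cat > h.py <<'E'
import numpy as np, cv2
from bench import env, kinematics, monitor, eyes, job
def snap(cam,fn,crop=None,scale=1):
    f=eyes.grab_frame(cam); im=f["frame"][:,:,::-1].copy()
    if crop: x0,y0,x1,y1=crop; im=im[y0:y1,x0:x1]
    if scale!=1: im=cv2.resize(im,None,fx=scale,fy=scale,interpolation=cv2.INTER_CUBIC)
    cv2.imwrite("pics/"+fn,im); return f
def ray(f,px,z):
    K=np.array(f["mtx"]);V=np.array(f["view"]);R=V[:3,:3];t=V[:3,3]
    d=R.T@np.linalg.solve(K,[px[0],px[1],1.]);o=-R.T@t
    return o+d*(z-o[2])/d[2]
def proj(f,P):
    P=np.atleast_2d(P);K=np.array(f["mtx"]);V=np.array(f["view"])
    c=P@V[:3,:3].T+V[:3,3];q=c@K.T;return q[:,:2]/q[:,2:]
E
python3 - <<'E'
from h import *
np.set_printoptions(precision=3,suppress=True)
for c in("scene","top","wrist"):
    f=snap(c,c+"0.png"); print(c,f["mtx"],f["view"])
print(monitor.sense())
E
```

```text
scene [[417.46    0.    282.385]
 [  0.    417.46  217.716]
 [  0.      0.      1.   ]] [[ 0.873  0.487 -0.009 -0.482]
 [ 0.274 -0.507 -0.817 -0.096]
 [-0.403  0.711 -0.576  1.204]
 [ 0.     0.     0.     1.   ]]
top [[466.395   0.    279.736]
 [  0.    466.395 215.934]
 [  0.      0.      1.   ]] [[ 0.004 -1.     0.003 -0.013]
 [-0.998 -0.005 -0.069  0.561]
 [ 0.069 -0.002 -0.998  1.027]
 [ 0.     0.     0.     1.   ]]
wrist [[317.015   0.    283.129]
 [  0.    317.015 208.975]
 [  0.      0.      1.   ]] [[ 0.333 -0.943 -0.001 -0.525]
 [-0.897 -0.317  0.307 -0.038]
 [-0.289 -0.101 -0.952  0.38 ]
 [ 0.     0.     0.     1.   ]]
{'clock': 0.15, 'joints': array([-1.454,  0.313,  1.498, -0.   ,  1.331, -0.223]), 'qvel': array([ 0.   , -0.001, -0.002, -0.001, -0.   ,  0.001]), 'joint_efforts': array([  0.002, -41.237, -25.98 ,  -0.   ,   0.003,   0.   ]), 'position': array([ 0.175, -0.495,  0.231]), 'ee_rot': array([ 0.409,  0.578, -0.408,  0.577]), 'contact_force': array([ 0.42 ,  0.276, -0.406]), 'ft_torque': array([-0.04 ,  0.002,  0.01 ]), 'finger_gap': 1.0005641930006999}
```

View pics/top0.png

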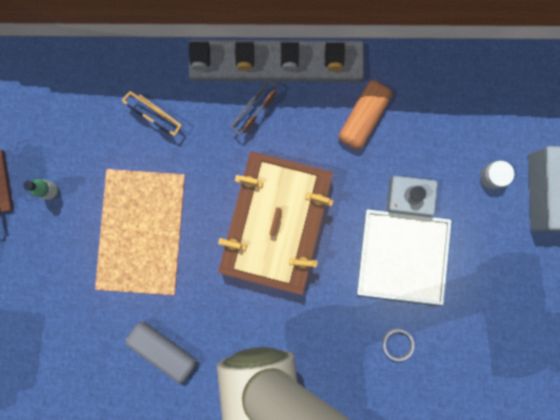

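View pics/scene0.png

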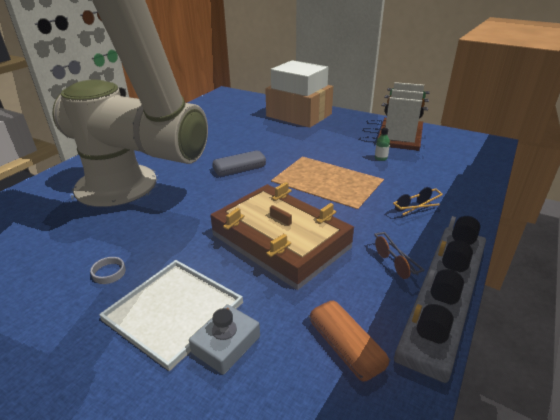

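Run:
```python
import cv2
im=cv2.imread("pics/top0.png")
cv2.imwrite("pics/c1.png",cv2.resize(im[145:300,210:345],None,fx=5,fy=3.87*1.0 if 0 else 5,interpolation=cv2.INTER_CUBIC)[:, :][:600*2] if 0 else cv2.resize(im[148:298,212:342],None,fx=4,fy=4,interpolation=cv2.INTER_CUBIC))
cv2.imwrite("pics/c2.png",cv2.resize(im[165:310,350:460],None,fx=4,fy=4,interpolation=cv2.INTER_CUBIC))
cv2.imwrite("pics/c3.png",cv2.resize(im[160:305,90:195],None,fx=4,fy=4,interpolation=cv2.INTER_CUBIC))
```

```text
(no output)
```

View pics/c1.png

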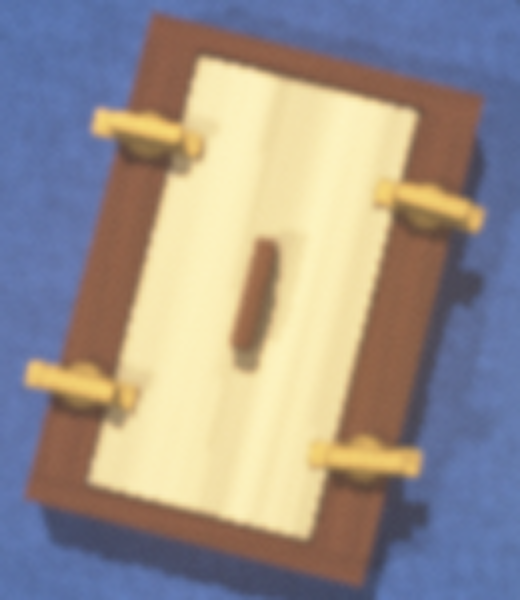

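View pics/c2.png

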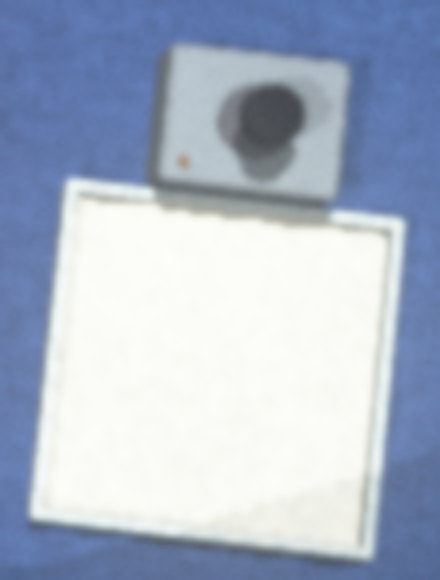

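View pics/c3.png

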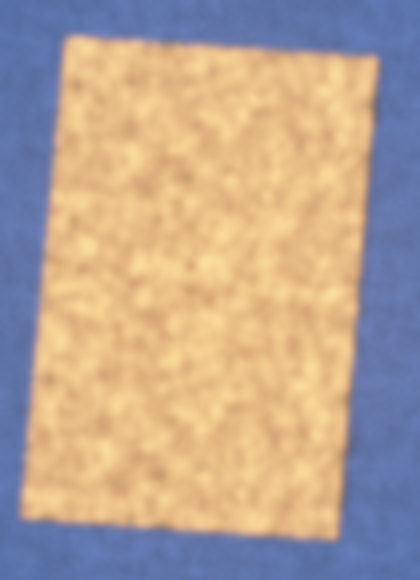

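```bash
cat > fit.py <<'E'
from h import *
from scipy.optimize import least_squares
def fit(f,pts,model,z):
    W=np.array([ray(f,p,z)[:2] for p in pts]); M=np.array(model)
    r=lambda q:(M@np.array([[np.cos(q[2]),np.sin(q[2])],[-np.sin(q[2]),np.cos(q[2])]])+q[:2]-W).ravel()
    s=least_squares(r,[*W.mean(0),0.]);return s.x,np.round(s.fun*1e3,1)
def rect(a,b):return [(a/2,b/2),(a/2,-b/2),(-a/2,-b/2),(-a/2,b/2)]
E
python3 - <<'E'
from fit import *
f=eyes.grab_frame("top")
c=lambda L,o:[(x/4+o[0]-.375,y/4+o[1]-.375) for x,y in L]
print("panel",fit(f,c([(200,57),(417,112),(307,540),(90,483)],(212,148)),rect(.238,.122),.06))
print("well",fit(f,c([(153,14),(482,98),(365,585),(30,497)],(212,148)),rect(.273,.187),.06))
print("tray",fit(f,c([(65,180),(405,215),(373,558),(30,523)],(350,165)),rect(.19,.19),.016))
print("mat",fit(f,c([(65,37),(378,57),(339,538),(22,518)],(90,160)),rect(.275,.18),.004))
print("plunger",ray(f,c([(273,112)],(350,165))[0],.077))
print("handle",ray(f,c([(256,295)],(212,148))[0],.086))
for p in [(148,135),(428,204),(83,385),(363,458)]: print("btn",ray(f,c([p],(212,148))[0],.066))
for n,p in dict(shade2=(255,110),shade1=(152,114),case_o=(366,116),case_g=(160,352),bangle=(399,345),tin=(498,175),spray=(45,190)).items(): print(n,ray(f,p,.0))
E
```

```text
panel (array([ 0.54543625, -0.00057688, -0.24702906]), array([ 0.1,  0.1, -0.1, -0.2, -0. , -1. ,  0. ,  1.1]))
well (array([ 0.5454628 , -0.00271859, -0.24110073]), array([ 1.2,  0.4,  1.8, -2.2, -0.9, -0.3, -2.1,  2.1]))
tray (array([ 0.47094249, -0.28986089, -0.10464317]), array([-0.8, -0.4, -1.7,  2.1,  0.6,  0.1,  1.9, -1.7]))
mat (array([ 0.52615918,  0.30674562, -0.05956975]), array([ 0.7,  0.1,  0.6, -0.1, -0.8, -0.6, -0.5,  0.6]))
plunger [ 0.60785462 -0.30455137  0.077     ]
handle [ 0.54461536 -0.00190517  0.086     ]
btn [0.63187011 0.05685746 0.066     ]
btn [ 0.59520357 -0.09401216  0.066     ]
btn [0.4972315  0.09033642 0.066     ]
btn [ 0.45908042 -0.05919618  0.066     ]
shade2 [0.80852815 0.04786898 0.        ]
shade1 [0.79784119 0.28675718 0.        ]
case_o [ 0.7956663  -0.20999782  0.        ]
case_g [0.25539011 0.25614821 0.        ]
bangle [ 0.27288893 -0.27968747  0.        ]
tin [ 0.65891874 -0.51303248  0.        ]
spray [0.61923882 0.52773948 0.        ]
```

```bash
cat >> h.py <<'E'
from scipy.spatial.transform import Rotation as Rn
WELL=np.array([.5455,-.002,-.245]); TRAY=np.array([.471,-.290,-.105]); MAT=np.array([.526,.307,-.06])
def w(pose,x,y):
    c,s=np.cos(pose[2]),np.sin(pose[2]); return np.array([pose[0]+c*x-s*y,pose[1]+s*x+c*y])
def q(a):
    z=np.array([np.cos(a),np.sin(a),0]);x=np.array([0,0,-1.]);return Rn.from_matrix(np.column_stack([x,np.cross(z,x),z])).as_quat()
BT={1:(-.07,.078),2:(.07,.078),3:(-.07,-.078),4:(.07,-.078)}
def st(*k):
    s=monitor.sense(); print("t%.1f"%s["clock"],"pos",np.round(s["position"],4),"gap %.3f"%s["finger_gap"],"F",np.round(s["contact_force"],1)); return s
E
python3 - <<'E'
from h import *
np.set_printoptions(precision=2,suppress=True)
for b in BT:
    for k in(0,np.pi,-np.pi):
        p=w(WELL,*BT[b]); print(b,k,p,kinematics.ik([*p,.068],q(WELL[2]+k)),kinematics.ik([*p,.2],q(WELL[2]+k))[5:] )
E
```

```text
1 0 [0.5  0.09] [-0.05  0.47  1.75 -0.    0.93  0.19] [0.19]Traceback (most recent call last):
  File "<stdin>", line 5, in <module>
TypeError: 'NoneType' object is not subscriptable
```

```bash
cat >> h.py <<'E'
def turn(b,sgn=1,ang=1.4):
    p=w(WELL,*BT[b])
    env.reach([*p,.15],q(WELL[2])); env.movel([*p,.069],.15)
    env.close_gripper(20); st()
    j=np.array(monitor.sense()["joints"]); n=5
    j2=j.copy(); j2[5]+=sgn*ang; env.set_joints(j2); s=st(); print("torq",np.round(s["ft_torque"],2))
    env.release(); env.movel([*p,.15],.2); st()
E
python3 - <<'E'
from h import *
turn(3)
snap("top","b3.png",(212,148,342,298),4)
E
```

```text
t3.5 pos [ 0.4583 -0.0605  0.0691] gap 0.107 F [-3.5  1.2  4.4]
t4.7 pos [ 0.4577 -0.0596  0.0691] gap 0.112 F [-5.6  5.7  7.1]
torq [ 1.14  0.8  -0.08]
t6.0 pos [ 0.4583 -0.0605  0.1492] gap 1.003 F [ 0.1 -0.5  0.2]
```

View pics/b3.png

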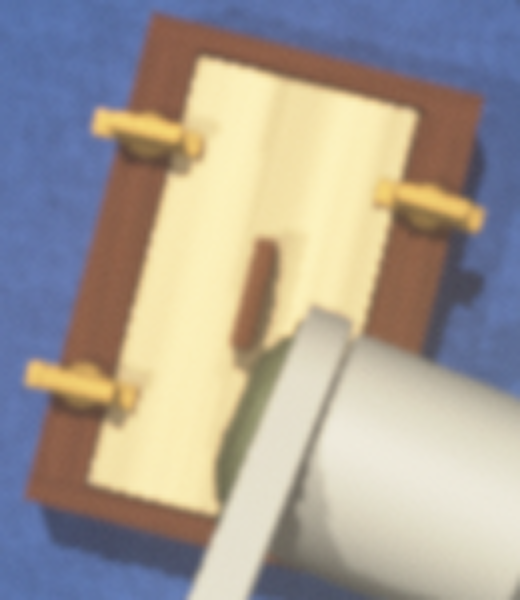

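The arm hides button 3, but the grip closed on the wing (gap 0.107 ≈ 9 mm) and it turned. I'll do the other three, then check.

Run:
```python
from h import *
for b in (4,2,1): print(b); turn(b)
p=w(WELL,-.07,.078); env.movel([p[0]-.1,p[1]+.05,.25],.3)
snap("top","b4.png",(192,128,352,298),3.5)
snap("wrist","b4w.png")
```

```text
4
t8.7 pos [ 0.5941 -0.0947  0.0692] gap 0.110 F [-5.3  0.8  5. ]
t9.9 pos [ 0.5935 -0.0939  0.0692] gap 0.113 F [-5.   4.   5.5]
torq [ 0.57  1.   -0.01]
t11.2 pos [ 0.5941 -0.0945  0.1492] gap 0.998 F [-0.2  0.2  0.3]
2
t13.6 pos [0.6324 0.0567 0.0692] gap 0.108 F [-0.2  0.8  2. ]
t14.9 pos [0.6319 0.0574 0.0692] gap 0.110 F [-3.6  4.1  3.3]
torq [ 0.69  0.64 -0.05]
t16.1 pos [0.632  0.0567 0.1492] gap 1.000 F [-0.1  0.1 -0. ]
1
t18.8 pos [0.4966 0.0906 0.0692] gap 0.109 F [ 0.5 -0.2  3.2]
t20.0 pos [0.4958 0.0917 0.0692] gap 0.110 F [-4.5  5.8  4.9]
torq [ 1.13  0.7  -0.02]
t21.3 pos [0.4961 0.0906 0.1491] gap 1.000 F [-0.2  0.9 -0.7]
```

View pics/b4.png

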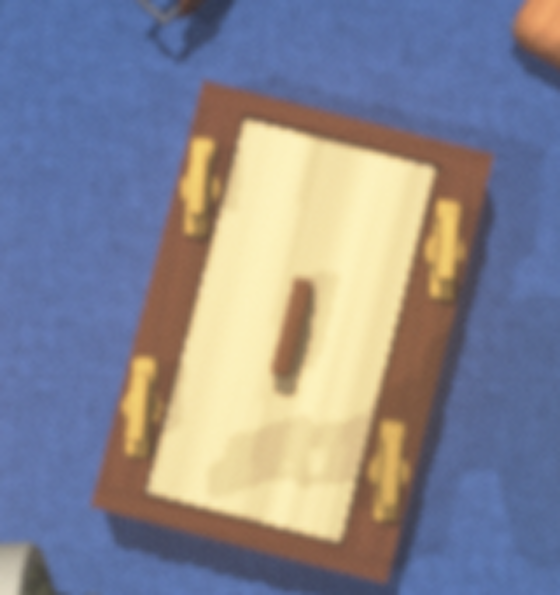

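Run:
```python
from h import *
a=WELL[2]+np.pi/2
p=[.545,-.0015]
env.reach([*p,.15],q(a)); print(monitor.sense()["joints"])
env.movel([*p,.064],.15); env.close_gripper(60); st()
env.movel([*p,.078],.05); st()
env.movel([*p,.16],.1); st()
f=snap("scene","p1.png")
```

```text
[-2.17655815e-01  4.31647078e-01  1.55019306e+00  2.09221803e-05
  1.15962879e+00 -1.54322959e+00]
t26.2 pos [ 0.5452 -0.0015  0.0643] gap 0.128 F [-0.7 -0.2  4. ]
t26.6 pos [ 0.545  -0.0015  0.0782] gap 0.126 F [ 0.3  0.5 -1.5]
t27.6 pos [ 0.5447 -0.0015  0.1593] gap 0.126 F [ 0.3 -0.6 -2.2]
```

View pics/p1.png

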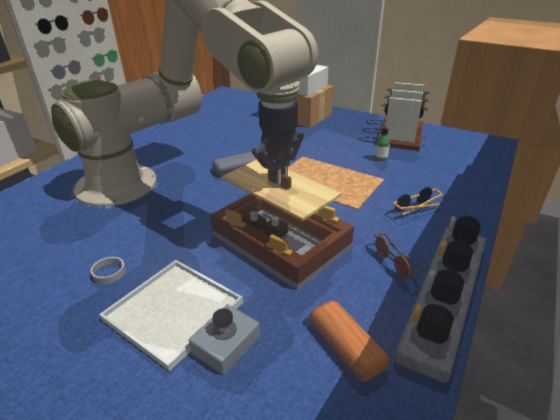

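Run:
```python
from h import *
a=WELL[2]+np.pi/2; b=MAT[2]+np.pi/2
env.movel([.535,.15,.16],.2,q((a+b)/2)); st()
env.movel([*MAT[:2],.16],.2,q(b)); st()
snap("scene","p2.png",(180,60,460,270),2.8)
```

```text
t28.5 pos [0.5351 0.1492 0.1599] gap 0.118 F [-0.2 -0.3 -2.3]
t29.5 pos [0.5263 0.3059 0.1599] gap 0.125 F [-0.3 -0.9 -1.9]
```

View pics/p2.png

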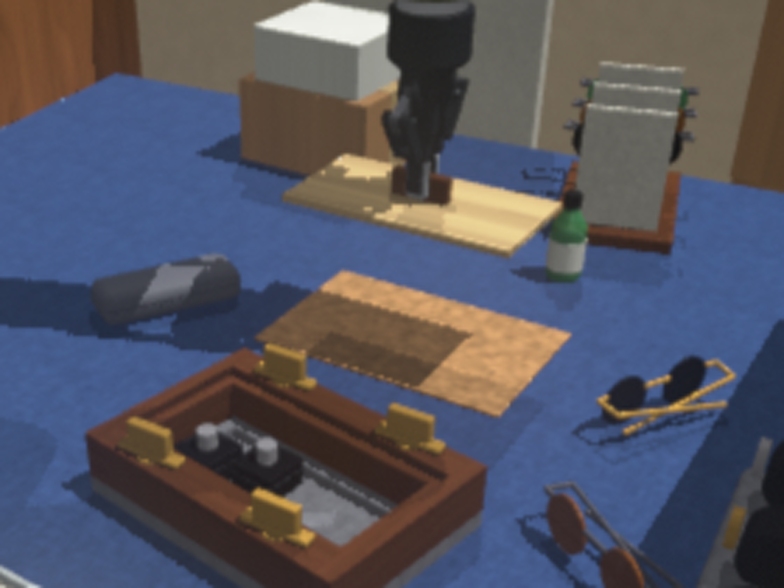

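Run:
```python
from h import *
x,y=MAT[:2]
env.movel([x,y,.035],.15); st()
print(env.movel([x,y,.0155],.03,guard=6)); st()
env.release(); st(); env.movel([x,y,.15],.2); st()
p=w(WELL,0,0); env.movel([.36,.16,.25],.3)
f=snap("top","p3.png",(90,120,470,310),2.1)
import pickle
```

```text
t30.5 pos [0.5266 0.3071 0.0361] gap 0.130 F [-0.  -0.8 -1.4]
True
t31.1 pos [0.5257 0.3069 0.0163] gap 0.126 F [ 0.  -0.5  3.9]
t31.8 pos [0.5252 0.3067 0.0157] gap 1.003 F [-0.2 -1.2 -0.1]
t32.6 pos [0.5254 0.3068 0.1487] gap 0.998 F [-1.  -0.7 -0.5]
```

View pics/p3.png

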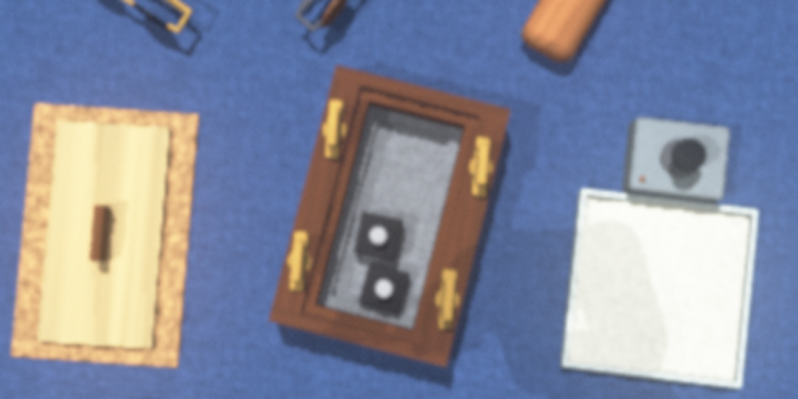

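Run:
```python
from h import *
f=snap("top","k.png",(240,200,310,290),6)
for p in [(378,236),(384,288)]:
    P=ray(f,(p[0]/2.1+90,p[1]/2.1+120),.05); c,s=np.cos(WELL[2]),np.sin(WELL[2]); d=P[:2]-WELL[:2]
    print(P,"well:",c*d[0]+s*d[1],-s*d[0]+c*d[1])
g=cv2.cvtColor(f["frame"],cv2.COLOR_RGB2HSV)
m=((g[:,:,2]>165)&(g[:,:,1]<40)).astype(np.uint8); n,l,s,c=cv2.connectedComponentsWithStats(m)
for i in range(1,n):
    if 240<c[i][0]<310 and 200<c[i][1]<290 and s[i][4]>15: print(c[i],s[i],ray(f,c[i],.05))
```

```text
[0.52268205 0.01043749 0.05      ] well: -0.025153338003715664 0.006531431528315658
[0.46908301 0.00393625 0.05      ] well: -0.07557485146801571 -0.012776446170446888
[287.02251271 209.79302832] [ 267  184   40   76 1377] [ 0.57211717 -0.02640341  0.05      ]
[269.43137255 231.52941176] [266 228   8   8  51] [0.52452769 0.01168445 0.05      ]
[259.66129032 252.41935484] [256 246   8  14  62] [0.47915713 0.03258794 0.05      ]
[272.19148936 256.63829787] [269 253   8   8  47] [0.47016552 0.00538387 0.05      ]
```

View pics/k.png

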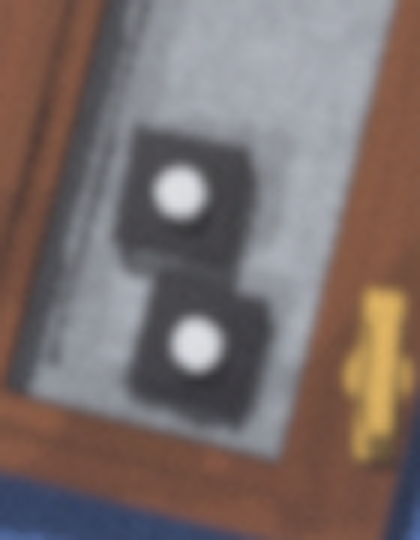

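```bash
cat >> h.py <<'E'
def pick(p,a,z=.039,n=60):
    env.reach([*p,.15],q(a)); env.movel([*p,.075],.15)
    print("guard",env.movel([*p,z],.06,guard=8)); st()
    env.close_gripper(n); st()
    env.movel([*p,.07],.08); st(); env.movel([*p,.15],.15); return st()
E
python3 - <<'E'
from h import *
pick([.524,.0112],WELL[2]-.61)
snap("scene","g1.png",(180,100,400,280),3.5)
E
```

```text
guard False
t36.9 pos [0.5242 0.0112 0.0391] gap 1.000 F [0.5 0.3 0.3]
t37.5 pos [0.524  0.0112 0.0392] gap 0.174 F [-1.7  0.9  4.1]
t38.1 pos [0.5239 0.0112 0.0699] gap 0.176 F [ 0.   0.7 -1.1]
t38.7 pos [0.5235 0.0113 0.149 ] gap 0.174 F [ 0.1 -0.6 -1.5]
```

View pics/g1.png

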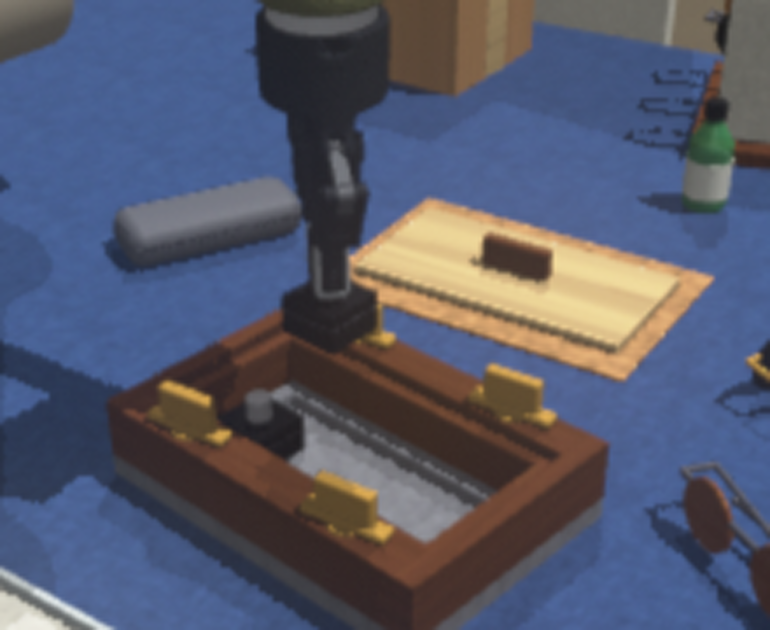

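```bash
cat >> h.py <<'E'
def place(t,a,z=.0395):
    env.movel([*t,.15],.2,q(a)); s=st()
    env.movel([*t,.06],.15); st()
    print("guard",env.movel([*t,z],.03,guard=5)); st()
    env.release(); env.movel([*t,.15],.2); st()
E
python3 - <<'E'
from h import *
place(w(TRAY,-.01,-.045),WELL[2]-.61)
env.movel([.36,-.1,.25],.3)
snap("top","g2.png",(210,120,470,320),3)
E
```

```text
t40.7 pos [ 0.4566 -0.333   0.15  ] gap 0.172 F [ 0.1  0.5 -0.7]
t41.5 pos [ 0.4568 -0.334   0.0609] gap 0.172 F [0.3 0.3 0.2]
guard True
t42.1 pos [ 0.4561 -0.3335  0.0392] gap 0.173 F [0.1 0.8 4.2]
t43.5 pos [ 0.4559 -0.3333  0.1489] gap 0.999 F [-0.4  1.  -0.1]
```

View pics/g2.png

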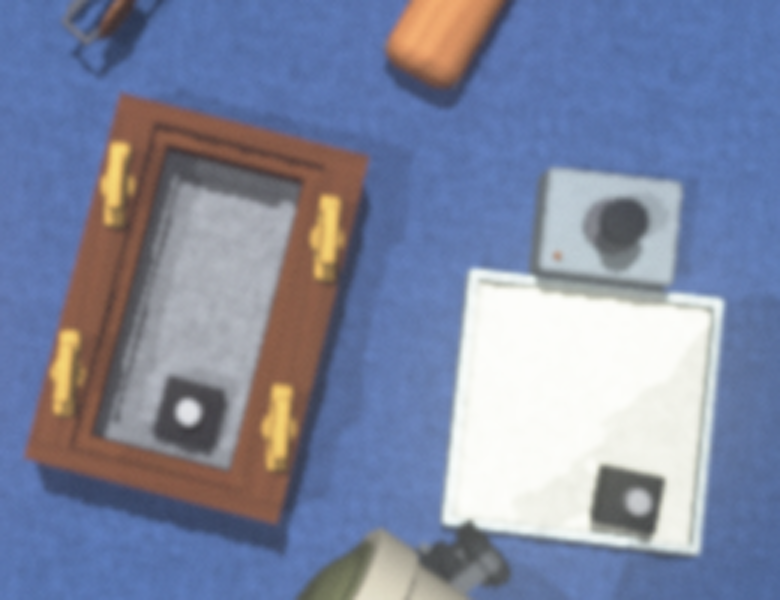

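Run:
```python
from h import *
f=snap("scene","s2.png",(80,200,280,400),3)
t=snap("top","t3.png",(380,220,460,320),6)
P=ray(t,(210+638/3-.3,120+501/3-.3),.05); c,s=np.cos(TRAY[2]),np.sin(TRAY[2]); d=P[:2]-TRAY[:2]
print(P,c*d[0]+s*d[1],-s*d[0]+c*d[1], ray(t,(210+188/3-.3,120+412/3-.3),.05))
```

```text
[ 0.40693711 -0.31904868  0.05      ] -0.06066555431611345 -0.03560294687734313 [0.46931471 0.00499978 0.05      ]
```

View pics/s2.png

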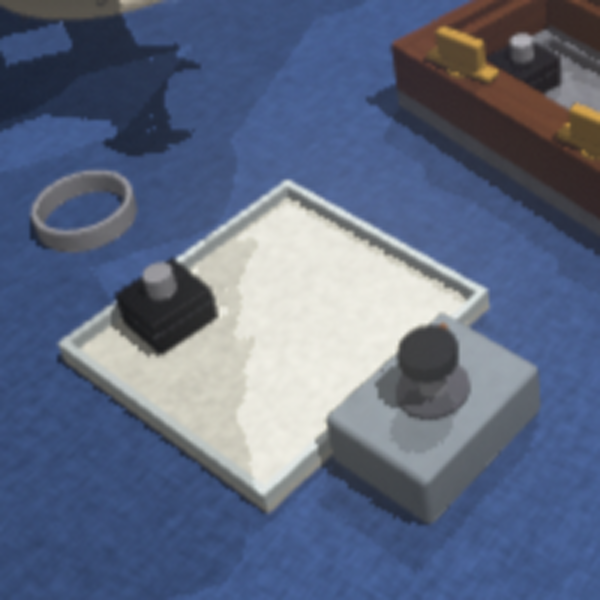

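View pics/t3.png

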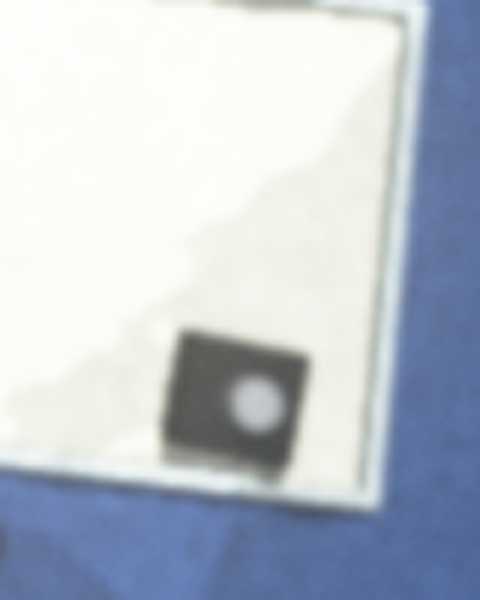

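Run:
```python
from h import *
a=WELL[2]+np.pi/4
d=np.array([np.cos(a),np.sin(a)])
print(kinematics.ik([.47,.005,.15],q(a)))
pick(np.array([.4697,.0049])+.006*d,a)
snap("scene","g3.png",(180,100,400,280),3.5)
```

```text
[-2.39391877e-01  2.78650359e-01  1.77160963e+00 -4.44089210e-16
  1.09133267e+00 -7.79790041e-01]
guard False
t47.1 pos [0.4748 0.008  0.0389] gap 1.001 F [-0.   0.5  0.1]
t47.8 pos [0.4749 0.008  0.0393] gap 0.177 F [-3.1 -0.   6.1]
t48.3 pos [0.4747 0.008  0.0698] gap 0.172 F [-0.3  0.3 -1.2]
t49.0 pos [0.4743 0.0081 0.149 ] gap 0.173 F [-1.2  0.1 -0.7]
```

View pics/g3.png

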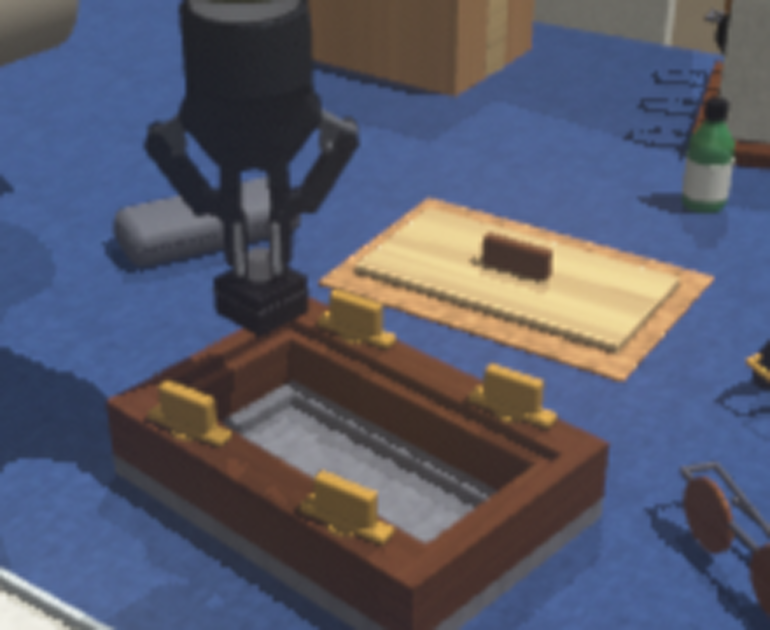

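The well is empty and the second box is in the grip.

Run:
```python
from h import *
place(w(TRAY,.02,.04),WELL[2]+np.pi/4)
env.movel([.40,-.05,.25],.3)
snap("top","g4.png",(210,120,470,320),3)
snap("scene","g5.png",(80,180,300,400),2.7)
```

```text
t50.5 pos [ 0.4951 -0.2514  0.15  ] gap 0.173 F [ 1.   0.1 -1. ]
t51.2 pos [ 0.4955 -0.2525  0.0609] gap 0.171 F [ 0.3 -0.4 -1.7]
guard True
t51.9 pos [ 0.4948 -0.2521  0.0393] gap 0.169 F [0.  0.9 4.4]
t53.3 pos [ 0.4946 -0.252   0.1489] gap 0.999 F [ 0.1  0.4 -0.3]
```

View pics/g4.png

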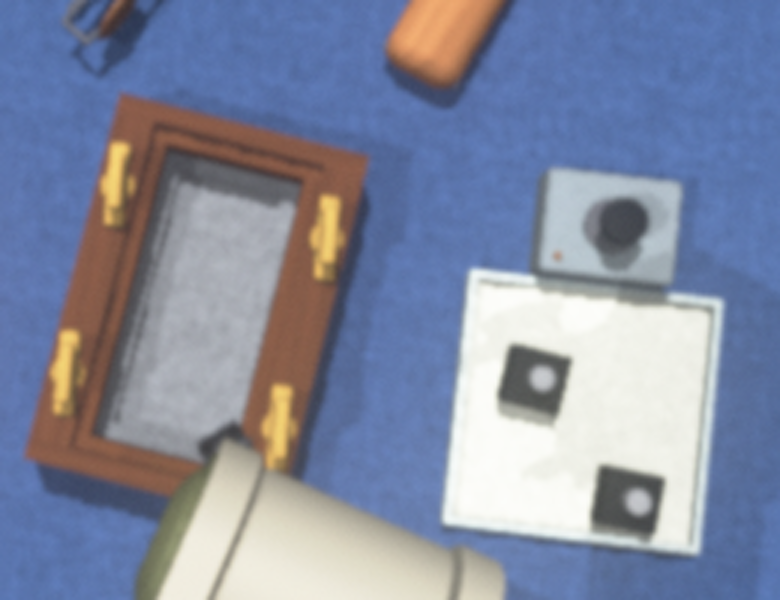

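View pics/g5.png

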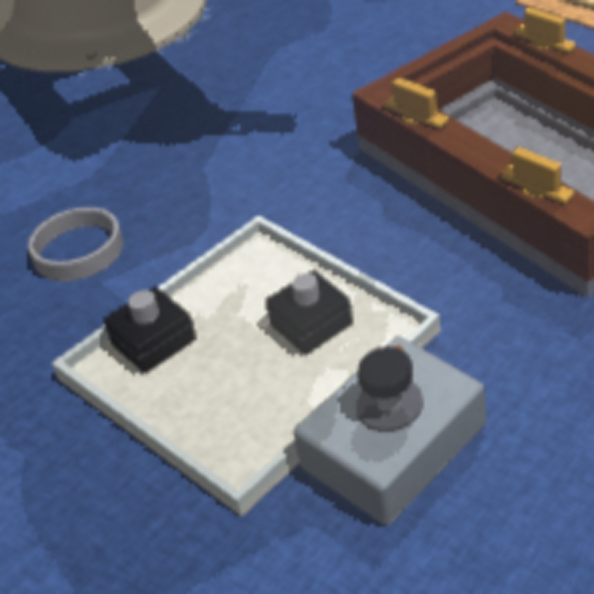

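Run:
```python
from h import *
p=[.607,-.3045]
env.close_gripper(30)
env.reach([*p,.13],q(-.245)); 
env.movel([*p,.085],.15); st()
print(env.movel([*p,.070],.03,guard=18)); st()
print(env.movel([*p,.0595],.03,guard=18)); st(); env.hold(.4); st()
snap("scene","pl.png",(130,230,330,400),3.5)
env.movel([*p,.12],.08); st()
```

```text
t56.9 pos [ 0.6073 -0.3043  0.086 ] gap 0.004 F [ 0.  -0.2 -0. ]
False
t57.6 pos [ 0.6074 -0.3047  0.0706] gap -0.002 F [ 1.7 -2.   4.8]
False
t58.1 pos [ 0.6075 -0.3048  0.061 ] gap 0.002 F [-1.   0.8 10.8]
t58.5 pos [ 0.6074 -0.3048  0.061 ] gap -0.001 F [-0.3  2.1 10.6]
t59.4 pos [ 0.6067 -0.3043  0.1193] gap -0.001 F [ 0.3 -0.7  0.8]
```

View pics/pl.png

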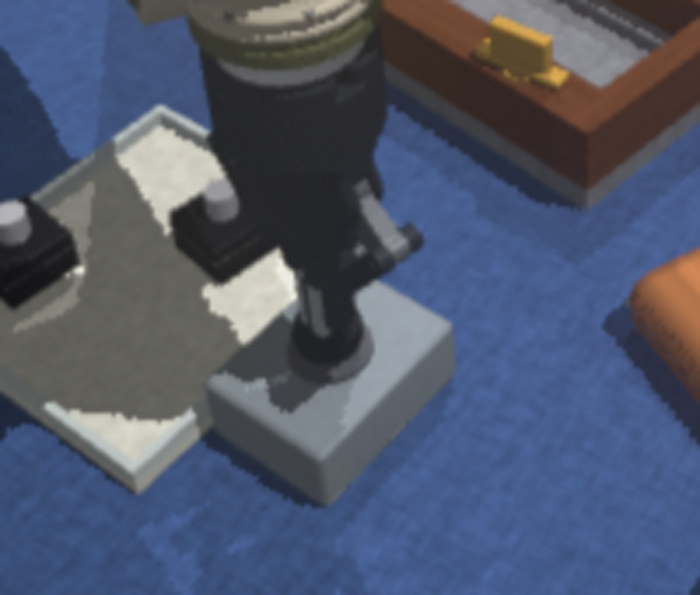

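Run:
```python
from h import *
p=[.607,-.3045]
env.movel([*p,.080],.1)
print(env.movel([*p,.0575],.03,guard=28)); st(); env.hold(.4); st()
env.movel([*p,.13],.08)
env.movel([.38,-.05,.27],.25); env.hold(.5); st()
snap("top","f1.png",(90,60,530,390),1.8)
snap("scene","f2.png")
```

```text
True
t60.7 pos [ 0.6076 -0.3048  0.0615] gap 0.002 F [-3.1  1.6  8.5]
t61.1 pos [ 0.6075 -0.3048  0.0615] gap 0.000 F [-3.4  3.   9.2]
t64.2 pos [ 0.38 -0.05  0.27] gap 0.001 F [-0.1  0.   0.7]
```

View pics/f1.png

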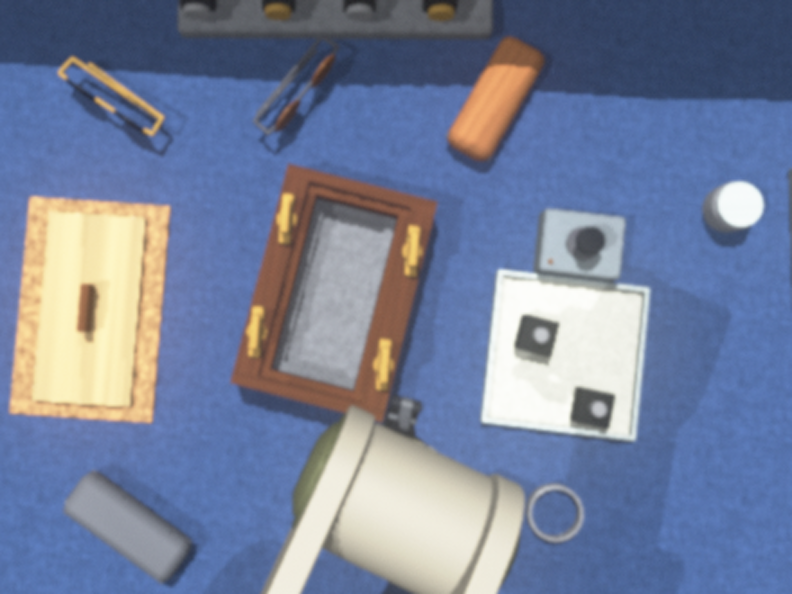

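View pics/f2.png

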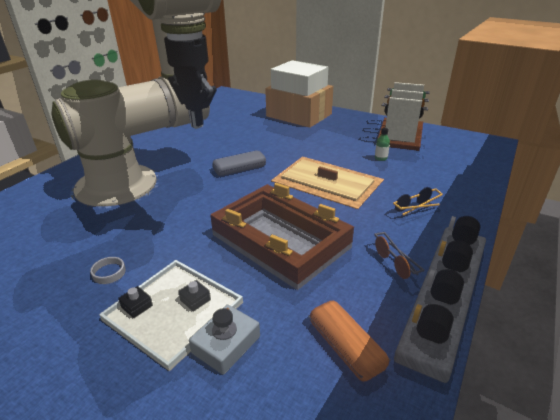

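Run:
```python
from h import *
p=[.607,-.3045]
env.reach([*p,.13],q(-.245)); env.movel([*p,.080],.1)
for z in(.064,.0605,.0592,.058,.057):
    print(z,env.movel([*p,z],.008,guard=30)); env.hold(.2); st()
env.movel([*p,.13],.08)
env.movel([.38,-.05,.27],.25); env.hold(.5); st()
snap("top","f3.png",(350,150,470,320),3.5)
```

```text
0.064 False
t68.7 pos [ 0.6071 -0.3046  0.0646] gap -0.003 F [-2.1  1.4  8. ]
0.0605 False
t69.5 pos [ 0.6071 -0.3046  0.0614] gap 0.005 F [-3.   2.5  8.7]
0.0592 False
t70.0 pos [ 0.6072 -0.3046  0.061 ] gap 0.002 F [-4.9  3.8 13.9]
0.058 False
t70.5 pos [ 0.6073 -0.3046  0.0609] gap -0.002 F [-7.5  4.6 21. ]
0.057 False
t71.0 pos [ 0.6074 -0.3047  0.0608] gap -0.001 F [-10.3   6.5  28.1]
t74.2 pos [ 0.38 -0.05  0.27] gap -0.004 F [ 0.  -1.   0.5]
```

View pics/f3.png

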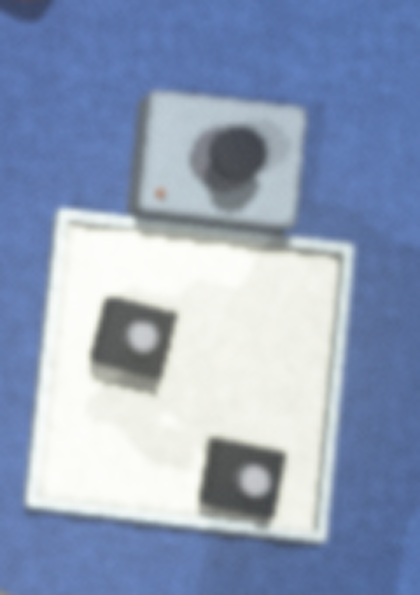

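The plunger clearly hit its stop: it stayed at z = 0.061 while the force climbed to 28 N, and it has come back up. Both boxes are upright inside the rim. Handing in.

Run:
```python
from h import *
job.hand_in(); st()
```

```text
the job is handed in; nothing more can be done
the job is handed in; nothing more can be done
```

The job is handed in, at about 74 s on the robot's clock out of the 208 s allowed, and my last checks found nothing failed.

- **Buttons and panel:** I turned all four buttons about 1.4 rad aside. The panel lies flat, lengthways and handle up on the middle of the mat, well inside the limits by eye.
- **Boxes:** The well held two ring boxes. Both stand upright inside the tray rim, and the last pictures show the well empty.
- **Shifted box:** The first box was found about 50 mm from where I set it, probably the knock the task warned of. It measured about (-61, -36) mm from the tray centre, upright and within the 80 mm limit, so I left it there.
- **Plunger:** I pushed it three times. The first two pushes left some doubt about full travel. The third met a hard stop at 16 mm of travel, with the force rising to 28 N, and the last picture shows the plunger back up.
- **Other goods:** They look unmoved in the final pictures, and the arm was clear of everything at hand-in.

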